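Sweep the worn-out sanding block through the waste flap

TASK

Clear the worn-out black sanding block off the work stand into its waste compartment: push the self-closing flap in the stand's top down with one finger and, while holding it open, push the block along the top and over the edge into the opening with the other finger. Do not pinch or lift the block and do not push it out onto the shut flap; let the flap spring fully shut again afterwards, and leave the new green block and everything else where they are.

Things in the scene. Friction and masses are not known exactly. Their poses are not given: they have to be found in the camera images.
- stand: Fixed work stand: a dark wooden box 340 x 440 x 130 mm (x, y, height), flat pale top 130 mm above its underside. Origin: centre of the underside; x points away from the robot, from flap to blocks; y left, z up. Opening in the top: x = -126 to 0 mm, y = -76 to 76 mm, flush steel frame round it. Hollow below (top and walls 14 mm, inner floor 16 mm above the underside): the waste compartment.
- drop_edge (a point): Middle of the opening's edge on the blocks' side, level with the top: stand x = 0, y = 0, z = 130 mm; axes as the stand's. Blocks go over it in the stand's -x direction (towards the robot). The top is flush and bare from the blocks to the flap, and also beyond the hinge.
- flap (a joint): Flap angle, rad: 0 = shut, flush with the top; grows as it swings DOWN into the stand, stop at 1.25. Hinged along the opening's robot-side edge (stand x = -126 mm); its free edge, with a red push strip, is at the drop edge. Spring-shut within a second: about 1.5 N at the free edge starts it, 3 to 10 N hold it at 0.5 rad, more nearer the hinge. A block lying on it does not open it.
- flap_lip (a point): Middle of the free edge of the flap (4 mm aluminium plate, 148 mm wide), on its upper face, 123 mm from the hinge line; moves with the flap. Shut, it lies 3 mm from the drop edge, level with the top. Axes are the flap's: x from hinge to free edge.
- spent_mid (a point): Centre (half-way up) of the worn-out sanding block: black, 40 x 34 x 18 mm (x, y, height), grey clogged upper face with a dark stripe, 40 to 80 g, loose. Lies flat on the stand's top, its 40 mm side (its x) roughly along the stand's x, some 38 mm left or right of the stand's middle line, its centre 45 to 95 mm from the drop edge.
- fresh_mid (a point): Centre of the new sanding block, to be left alone: 60 x 34 x 32 mm, bright green on a grey sole, about 110 g, loose. It lies on the stand's top in the other of the two places, side by side with the worn one.
- lacquer_box: Black round lidded lacquer box with a red line, diameter 87 mm, 52 mm tall, on the stand's top near its left (+y) edge. Origin: centre of its underside. Leave alone.
- spatula: Wooden spatula, 190 mm long, lying on the stand's top near its right (-y) edge. Origin: middle of its underside. Leave alone.
- bowl: Red bowl, diameter 116 mm, 62 mm tall, on the table left of the stand. Origin: centre of its underside. Leave alone.
- jar: Amber glass jar with white cap, diameter 72 mm, 85 mm tall, on the table right of the stand. Origin: centre of its underside. Leave alone.
- brush: Wooden brush, 200 mm long, lying on the table left of the stand. Origin: middle of its underside. Leave alone.
- hoop: Unfinished black box side: an open ring, diameter 120 mm, 50 mm tall, on the table right of the stand. Origin: centre of its underside. Leave alone.

How it is judged:
On the way, in this order (a step that is already met when the one before it is completed fails the run):
1. the flap is pushed down at least 0.25 rad while the worn block is still on the top, its centre not yet over the edge (value of joint flap above 0.25 rad and z of spent_mid in the frame of stand above 0.13 m and x of spent_mid in the frame of stand above 0.005 m), for 0.1 s.
2. the worn block goes through the opening, the flap being open (value of joint flap above 0.15 rad and z of spent_mid in the frame of stand below 0.105 m), for 0.02 s.
At the end, for the whole second after the job is handed in: The worn block lies at rest inside the stand's waste compartment (its centre less than 60 mm above the stand's underside), the flap is shut (below 0.04 rad), the new block is within 20 mm of where it was, and the other things within 25 mm (z of spent_mid in the frame of stand between 0.015 and 0.06 m and x of spent_mid in the frame of stand between -0.165 and 0.165 m and y of spent_mid in the frame of stand between -0.215 and 0.215 m and value of joint flap below 0.04 rad and linear speed of spent below 0.02 m/s and distance of fresh_mid from where it was at the start of the episode below 0.02 m and distance of each of lacquer_box, spatula, bowl, jar, brush, hoop from where it was at the start of the episode below 0.025 m); the robot touches nothing.
It fails at once if the worn block is lifted off the stand's top (z of spent_mid in the frame of stand above 0.154 m).
It fails at once if the worn block is pushed onto the flap while the flap is shut (its centre more than 25 mm past the drop edge, still at the level of the top, flap open less than 0.15 rad) (x of spent_mid in the frame of stand between -0.17 and -0.025 m and z of spent_mid in the frame of stand above 0.118 m and value of joint flap below 0.15 rad).
It fails at once if the new green block is moved more than 20 mm (distance of fresh_mid from where it was at the start of the episode above 0.02 m).
It fails at once if the lacquer box, spatula, bowl, jar, brush or hoop is moved more than 25 mm (distance of any of lacquer_box, spatula, bowl, jar, brush, hoop from where it was at the start of the episode above 0.025 m).
It also fails if it takes over 45 s, if anything falls off the work surface, if the arm or the gripper's body presses on something with over 40 N, if the wrist force passes 120 N, or if a joint passes its speed limit or range.

ROBOT

A 7-joint arm with a two-finger parallel gripper is mounted at the origin on the work surface. World frame = base frame: x ahead of the robot, y to its left, z up, the work surface at z = 0. Lengths are in m, angles in rad, forces in N, time in s.
With the tool pointing down it reaches from about 0.425 to 0.875 m from the base axis. Payload 4.7 kg.
Tool frame: the origin (TCP) lies on the centre line of the jaws, within the pads' length; the fingertips stand 14 mm ahead of it and the grasp point (between the pads) lies 5 mm behind it; x points along the fingers, y is the direction in which the jaws open and shut, and the axes are right-handed (so a half turn about x gives the same grasp; the last joint's range is limited). The gripper opens to 85 mm and grips with 20 to 120 N. Pads are 22 mm wide; open, the fingers measure 114 mm over their backs; the gripper's body (76 mm by 85 mm) begins 54 mm behind the grasp point. The pads swing forward as they close: fully open they stand 13 mm farther back than shut.
Start: joints at [1.26, 0.321, -0.07, 1.45, 0.023, 1.371, -0.057], TCP at [0.207, -0.616, 0.245] pointing down, gripper open.
Joint ranges: [-2.86, 2.86], [-0.3, 2.09], [-1.38, 1.24], [0.06, 2.45], [-1.56, 4.7], [0.09, 2.05], [-2.69, 2.69]. Speed limits (rad/s): [2.57, 2.57, 3.14, 3.14, 3.14, 3.14, 3.14].

INTERFACE

Orientations are given as a unit quaternion [w, x, y, z].
In Python, from cell import * gives the robot as it stands. The module is installed in compiled form; this text tells all that it offers.
- The arm moves only by the shell command python3 -m jog 'ROWS' [FORCE]. ROWS is JSON, one flat list of numbers, 7 for each row, row after row: the shift along the world's x, y, z in cm, then the turn, a rotation vector about the world's x, y, z in rad, then the finger opening in cm, from 0 to 8.54. A call has 1 to 8 rows; each row is the pose to reach, as a shift and turn from the pose commanded when the call began; what a row does not reach only later rows make up. A row lasts 1/12 s, in which the tool goes at most 41.7 mm and 7.16 degrees, less where a joint would pass 70% of its speed; a pose out of reach is approached as far as the arm can. A call with a gripper value outside its range is refused whole. The fingers move at their own pace and stop on an object; FORCE is the grip in N (left out, the last holds). Time passes only in rows, so rows that repeat a pose let the fingers close. It gives the time, the measured TCP pose, the force and the opening at its end, in the units of the state.
- get_state(): the state, without advancing time (a new reading comes with each control period).
- grab_frame(name): name is "scene" or "top" or "wrist"; returns a dict with "pixels" (400x640x3 uint8, red, green, blue), "intrinsics" (3x3 intrinsics, pixels), "world_to_cam" (4x4, takes a point from world to camera coordinates). Camera axes: x right, y down, z forward; pixel columns grow to the right and rows downward; lengths in m; the calibration is good to about 2 mm. A picture is of the moment at which its call begins. There is no depth.
- close_job(): hands the job in, once; it reports no verdict.
The state is a dict: "time": time; "joints": joint angles; "joint_vel": joint speeds; "effort": joint torques, N m; "eef_pos": TCP position; "tcp_rot": TCP orientation; "force": force on the tool from outside, world axes, zero at the start; "ft_torque": the same for the moment, N m; "gripper_width": finger opening in m.
Only numpy, scipy, OpenCV 4.12 (cv2) and the standard library are available. Lean on these libraries where they do the work, as an engineer would, in place of code of your own. Each camera call takes 0.05 s, during which the arm holds its last target. There are 200 camera calls.

## Working session

There is one attempt and no reset: what is moved stays moved. The work goes in short steps, Python scripts to look and compute and a shell command to move; the robot and the scene stay as the last step left them, time stands still between calls to the robot, and variables do not carry over. Pictures are saved under pics/ and viewed, about 8 in all and at most 12, crops included, and the job is handed in when it is done.

```bash
mkdir -p pics
python3 - <<'E'
from cell import *
import cv2
for n in("top","scene"):
    f=grab_frame(n);cv2.imwrite(f"pics/{n}0.png",f["pixels"][:,:,::-1]);print(n,f["intrinsics"],f["world_to_cam"])
s=get_state();print(s["time"],s["eef_pos"],s["tcp_rot"],s["force"],s["gripper_width"])
E
```

```text
top [[363.76700805   0.         320.36802909]
 [  0.         363.76700805 196.71944048]
 [  0.           0.           1.        ]] [[-0.02275123 -0.99953091 -0.0205023   0.03508055]
 [-0.99798169  0.02392256 -0.05882403  0.52298403]
 [ 0.05928691  0.0191226  -0.99805781  1.21471278]
 [ 0.          0.          0.          1.        ]]
scene [[385.22597213   0.         319.5142982 ]
 [  0.         385.22597213 194.51417417]
 [  0.           0.           1.        ]] [[ 0.22482934  0.9742329  -0.01794507 -0.12043774]
 [ 0.79660392 -0.19438026 -0.57239716 -0.35936868]
 [-0.56113631  0.11439656 -0.81978013  1.47932973]
 [ 0.          0.          0.          1.        ]]
0.1 [ 0.20722207 -0.61560774  0.24437076] [-0.11376023 -0.69767321 -0.11490356  0.69793114] [ 0.04809668  0.6728749  -0.45063515] 0.08561114773511148
```

View pics/top0.png

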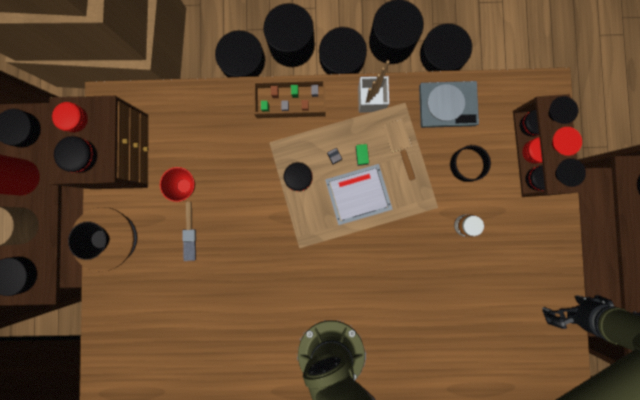

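View pics/scene0.png

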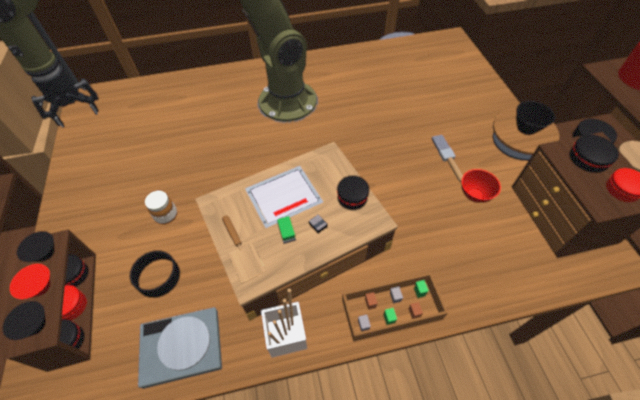

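The top view shows the stand with corners at about (270,142), (406,104), (437,207) and (301,247). The worn block is at (334,156), on the left, the green one at (362,155) and the red strip at (354,180).

```bash
cat > h.py <<'E'
from cell import *
import cv2, numpy as np
def ray(f,uv,z):
    M=f["world_to_cam"];R,t=M[:3,:3],M[:3,3];c=-R.T@t
    d=R.T@np.linalg.inv(f["intrinsics"])@np.r_[uv,1.]
    return c+d*(z-c[2])/d[2]
def proj(f,p):
    M=f["world_to_cam"];q=f["intrinsics"]@(M[:3,:3]@np.asarray(p)+M[:3,3]);return q[:2]/q[2]
def blob(mask,near,rad):
    m=np.zeros_like(mask);cv2.circle(m,tuple(int(v) for v in near),rad,255,-1);m&=mask
    cs,_=cv2.findContours(m,cv2.RETR_EXTERNAL,cv2.CHAIN_APPROX_NONE)
    return max(cs,key=cv2.contourArea)
E
python3 - <<'E'
from h import *
corn={"top":[(270,142),(406,104),(437,207),(301,247)],"scene":[(335,146),(196,202),(240,297),(394,225)]}
near={"top":dict(red=(354,180),green=(362,155),black=(334,156)),"scene":dict(red=(291,207),green=(286,228),black=(318,223))}
for n in("top","scene"):
    f=grab_frame(n);P=f["pixels"];hsv=cv2.cvtColor(P,cv2.COLOR_RGB2HSV)
    H,S,V=cv2.split(hsv)
    print(n,"corners",[ray(f,c,.13)[:2].round(4).tolist() for c in corn[n]])
    M=dict(red=((H<8)|(H>172))&(S>150)&(V>90),green=(H>45)&(H<80)&(S>100),black=(S<70)&(V<150))
    zt=dict(red=.13,green=.162,black=.148)
    for k in M:
        c=blob(M[k].astype(np.uint8)*255,near[n][k],20)
        r=cv2.minAreaRect(c);b=cv2.boxPoints(r)
        W=np.array([ray(f,p,zt[k])[:2] for p in b])
        print(k,np.round(r[0],1),np.round(r[1],1),"centre",ray(f,r[0],zt[k]).round(4),W.round(3).tolist())
    if n=="top": a=P[90:260,255:445]
    else: b_=P[135:305,190:400]
    # frame corners
a=cv2.resize(a,None,fx=4,fy=3.5,interpolation=2)
cv2.imwrite("pics/topc.png",cv2.resize(f["pixels"][0:1,0:1],(1,1)));cv2.imwrite("pics/topc.png",a[:,:,::-1])
E
```

```text
top corners [[0.6907, 0.1731], [0.7983, -0.2513], [0.477, -0.3335], [0.3649, 0.0832]]
red [354.1 179.9] [ 3.6 30.8] centre [ 0.5661 -0.0841  0.13  ] [[0.559, -0.037], [0.584, -0.128], [0.573, -0.131], [0.548, -0.04]]
green [361.8 154. ] [20.2 11.6] centre [ 0.6402 -0.107   0.162 ] [[0.669, -0.087], [0.672, -0.122], [0.611, -0.127], [0.608, -0.092]]
black [334.3 155.6] [13.  10.7] centre [ 0.6398 -0.0248  0.148 ] [[0.651, -0.002], [0.665, -0.031], [0.629, -0.048], [0.615, -0.018]]
scene corners [[0.3808, 0.0864], [0.4885, -0.3357], [0.786, -0.2468], [0.6855, 0.1677]]
red [290.1 206.7] [ 2.9 34.5] centre [ 0.5649 -0.0864  0.13  ] [[0.572, -0.133], [0.548, -0.041], [0.557, -0.039], [0.582, -0.131]]
green [285.8 227.8] [21.5 13. ] centre [ 0.6459 -0.1099  0.162 ] [[0.617, -0.129], [0.612, -0.097], [0.675, -0.091], [0.679, -0.123]]
black [317.5 223. ] [14.8 12. ] centre [ 0.6431 -0.0274  0.148 ] [[0.634, -0.051], [0.614, -0.024], [0.652, -0.004], [0.671, -0.031]]
```

View pics/topc.png

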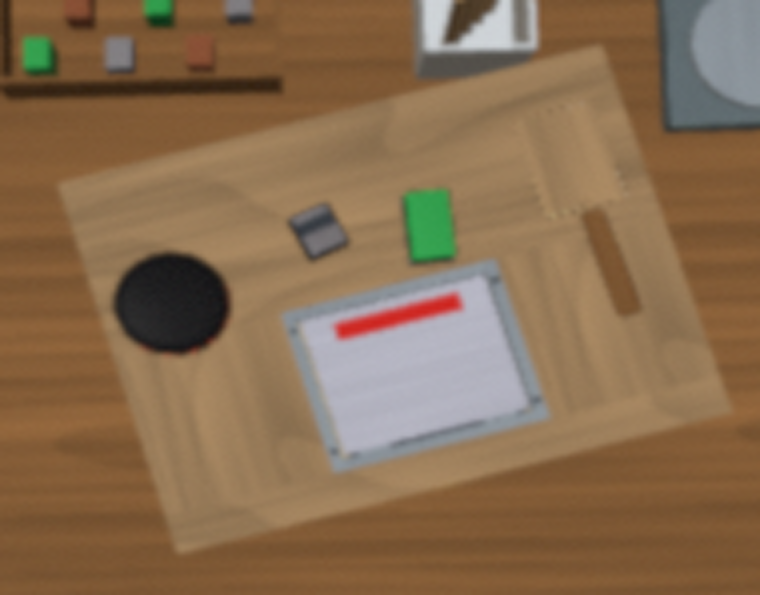

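```bash
cat >> h.py <<'E'
from scipy.spatial.transform import Rotation as Ro
O=np.array([.584,-.082,.13]);YAW=np.radians(15.0)
Rs=Ro.from_euler('z',YAW)
def st(p): return Rs.inv().apply(np.asarray(p)-O)   # world->stand, z above top
def now():
    s=get_state();q=s["tcp_rot"];return np.array(s["eef_pos"]),Ro.from_quat([q[1],q[2],q[3],q[0]]),s
def go(ps,th):  # desired TCP in stand coords (z above top), tilt th (front finger lower); prints shift cm + rotvec
    p,R,s=now();best=None
    a=np.array([np.sin(th),0,-np.cos(th)]);j=np.array([-np.cos(th),0,-np.sin(th)])
    for sg in(1,-1):
        y=sg*j;T=Rs*Ro.from_matrix(np.c_[a,y,np.cross(a,y)]);rv=(T*R.inv()).as_rotvec()
        print("jaw sign",sg,"shift cm",((O+Rs.apply(ps)-p)*100).round(2),"rotvec",rv.round(3))
    print("t",s["time"],"tcp stand mm",(st(p)*1e3).round(1),"F",np.round(s["force"],1),"w",s["gripper_width"],"j7",s["joints"][6])
E
python3 -c "
from h import *
print(now()[1].as_matrix().round(3))
go([.062,.039,.10],0)"
```

```text
[[-0.     0.319 -0.948]
 [ 0.001 -0.948 -0.319]
 [-1.    -0.001  0.   ]]
jaw sign 1 shift cm [42.65 58.75 -1.46] rotvec [-1.000e-03  1.000e-03 -1.634e+00]
jaw sign -1 shift cm [42.65 58.75 -1.46] rotvec [-1.000e-03 -1.000e-03  1.508e+00]
t 0.2 tcp stand mm [-502.  -418.1  114.6] F [ 0.2 -0.5 -0.2] w 0.08536746083610113 j7 -0.05687232268155008
```

```bash
python3 -m jog '[21,29,0,0,0,0.75,8.5, 21,29,0,0,0,0.75,8.5, 21,29,0,0,0,0.75,8.5, 21,29,0,0,0,0.75,8.5, 21,29,0,0,0,0.75,8.5, 21,29,0,0,0,0.75,8.5, 21,29,0,0,0,0.75,8.5, 21,29,0,0,0,0.75,8.5]'; python3 -c "
from h import *
go([.062,.039,.10],0)"
```

```text
time: 0.87
eef_pos: [0.4036, -0.3442, 0.2454]
tcp_rot: [-0.362, -0.607, -0.362, 0.607]
force: [1.6, -0.4, 0.1]
gripper_width: 0.0851
jaw sign 1 shift cm [23.02 31.59 -1.54] rotvec [ 0.000e+00 -1.000e-03 -2.384e+00]
jaw sign -1 shift cm [23.02 31.59 -1.54] rotvec [0.001 0.    0.758]
t 0.8667 tcp stand mm [-242.1 -206.6  115.4] F [ 1.6 -0.4  0.1] w 0.08513748313665542 j7 0.135008260215106
```

```bash
python3 -m jog '[21.6,29.7,0,0,0,0.758,8.5, 21.6,29.7,0,0,0,0.758,8.5, 21.6,29.7,0,0,0,0.758,8.5, 21.6,29.7,0,0,0,0.758,8.5, 21.6,29.7,0,0,0,0.758,8.5, 21.6,29.7,0,0,0,0.758,8.5, 21.6,29.7,0,0,0,0.758,8.5, 21.6,29.7,0,0,0,0.758,8.5]';python3 -m jog '[0,0,0,0,0,0,8.5, 0,0,0,0,0,0,8.5, 0,0,0,0,0,0,8.5]'
python3 - <<'E'
from h import *
go([.062,.039,.06],0)
f=grab_frame("wrist");cv2.imwrite("pics/w1.png",f["pixels"][:,:,::-1])
for n,p in dict(drop=[0,0,0],d1=[0,.076,0],d2=[0,-.076,0],block=[.07,.039,.018]).items(): print(n,proj(f,O+Rs.apply(p)).round(1))
E
```

```text
time: 1.53
eef_pos: [0.5997, -0.0749, 0.2454]
tcp_rot: [0.561, 0.43, 0.561, -0.43]
force: [1.6, 0.5, -0.0]
gripper_width: 0.0849
time: 1.78
eef_pos: [0.5987, -0.077, 0.2449]
tcp_rot: [0.561, 0.43, 0.561, -0.431]
force: [-0.2, -0.9, -0.2]
gripper_width: 0.0846
jaw sign 1 shift cm [ 3.51  4.87 -5.49] rotvec [2.000e-03 1.000e-03 3.141e+00]
jaw sign -1 shift cm [ 3.51  4.87 -5.49] rotvec [ 0.001 -0.001 -0.   ]
t 1.7833 tcp stand mm [ 15.4   1.  114.9] F [-0.2 -0.9 -0.2] w 0.084607150041564 j7 0.2184715451854396
drop [301.1 200.3]
d1 [299.4  96.2]
d2 [302.7 288.9]
block [401.3 152.3]
```

View pics/w1.png

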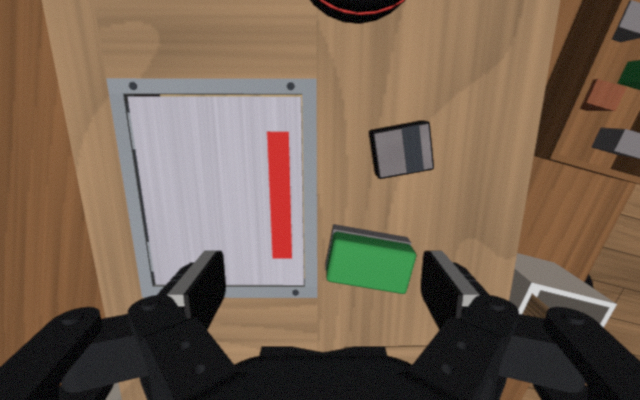

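Run:
```python
from h import *
p,R,s=now();f=grab_frame("wrist")
for d in(-.005,0,.005,.014):
  print(d,[proj(f,p+R.apply([d,y,z])).round(0).tolist() for y in(-.0425,.0425) for z in(-.011,.011)])
go([.0575,.039,.04],0)
```

```text
-0.005 [[215.0, 251.0], [219.0, 299.0], [425.0, 251.0], [420.0, 299.0]]
0 [[219.0, 246.0], [223.0, 293.0], [421.0, 246.0], [417.0, 293.0]]
0.005 [[222.0, 241.0], [226.0, 287.0], [418.0, 242.0], [414.0, 287.0]]
0.014 [[228.0, 234.0], [231.0, 277.0], [412.0, 234.0], [409.0, 277.0]]
jaw sign 1 shift cm [ 3.11  4.92 -7.51] rotvec [-1.000e-03 -2.000e-03 -3.139e+00]
jaw sign -1 shift cm [ 3.11  4.92 -7.51] rotvec [ 0.001 -0.001  0.003]
t 1.8833 tcp stand mm [ 14.7  -0.5 115.1] F [ 0.7 -0.2  0.2] w 0.084841879886435 j7 0.21828171918931896
```

```bash
python3 -m jog '[3.1,4.9,-4,0,0,0.002,8.5, 3.1,4.9,-4,0,0,0.002,8.5, 3.1,4.9,-4,0,0,0.002,8.5, 3.1,4.9,-8,0,0,0.002,8.5, 3.1,4.9,-8.8,0,0,0.002,8.5, 3.1,4.9,-8.8,0,0,0.002,8.5, 3.1,4.9,-8.8,0,0,0.002,8.5, 3.1,4.9,-8.8,0,0,0.002,8.5]'
python3 - <<'E'
from h import *
go([.0575,.039,.006],0)
f=grab_frame("wrist");cv2.imwrite("pics/w2.png",f["pixels"][:,:,::-1])
E
```

```text
time: 2.55
eef_pos: [0.6308, -0.0285, 0.1593]
tcp_rot: [0.562, 0.431, 0.56, -0.43]
force: [0.4, -0.8, 0.0]
gripper_width: 0.0852
jaw sign 1 shift cm [-0.13 -0.09 -2.33] rotvec [-4.000e-03  1.000e-03  3.141e+00]
jaw sign -1 shift cm [-0.13 -0.09 -2.33] rotvec [ 0.001  0.003 -0.001]
t 2.55 tcp stand mm [59.  39.6 29.3] F [ 0.4 -0.8  0. ] w 0.08521689744265709 j7 0.08342117251753826
```

View pics/w2.png

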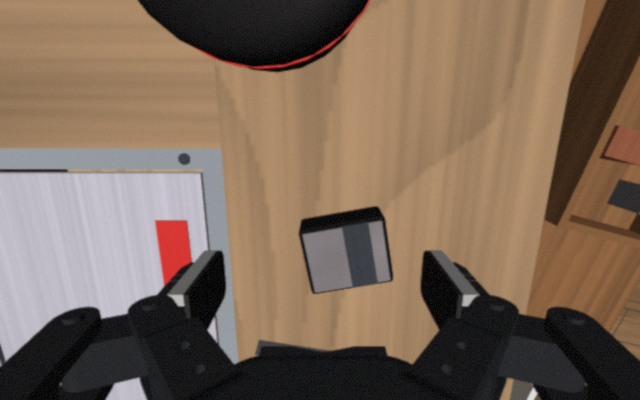

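```bash
python3 -m jog '[0,0,-1.2,0,0,0,8.5, 0,0,-2.3,0,0,0,8.5, 0,0,-2.3,0,0,0,8.5, 0,0,-2.3,0,0,0,8.5, 0,0,-2.3,0,0,0,8.5]'; python3 -c "
from h import *
go([.0115,.039,.006],0)"
```

```text
time: 3.02
eef_pos: [0.6298, -0.0274, 0.1341]
tcp_rot: [0.561, 0.43, 0.562, -0.43]
force: [0.4, 0.2, 0.5]
gripper_width: 0.0849
jaw sign 1 shift cm [-4.48 -1.39  0.19] rotvec [ 1.000e-03 -0.000e+00  3.139e+00]
jaw sign -1 shift cm [-4.48 -1.39  0.19] rotvec [-0.    -0.    -0.002]
t 3.0167 tcp stand mm [58.4 40.9  4.1] F [0.4 0.2 0.5] w 0.08488370340801529 j7 0.07315555320848775
```

```bash
python3 -m jog '[-0.6,-0.2,0.2,0,0,0,8.5, -1.2,-0.35,0.2,0,0,0,8.5, -1.9,-0.55,0.2,0,0,0,8.5, -2.6,-0.75,0.2,0,0,0,8.5, -3.3,-0.95,0.2,0,0,0,8.5, -3.9,-1.1,0.2,0,0,0,8.5, -4.4,-1.3,0.2,0,0,0,8.5, -4.4,-1.3,0.2,0,0,0,8.5]'
python3 - <<'E'
from h import *
go([.0115,.039,.006],0)
f=grab_frame("wrist");cv2.imwrite("pics/w3.png",f["pixels"][:,:,::-1])
E
```

```text
time: 3.68
eef_pos: [0.5846, -0.0413, 0.1363]
tcp_rot: [0.561, 0.43, 0.561, -0.431]
force: [0.4, -0.4, 0.1]
gripper_width: 0.0849
jaw sign 1 shift cm [ 0.04 -0.01 -0.03] rotvec [2.00e-03 2.00e-03 3.14e+00]
jaw sign -1 shift cm [ 0.04 -0.01 -0.03] rotvec [ 0.001 -0.001 -0.001]
t 3.6833 tcp stand mm [11.2 39.2  6.3] F [ 0.4 -0.4  0.1] w 0.08491533433646851 j7 0.12261291120932814
```

View pics/w3.png

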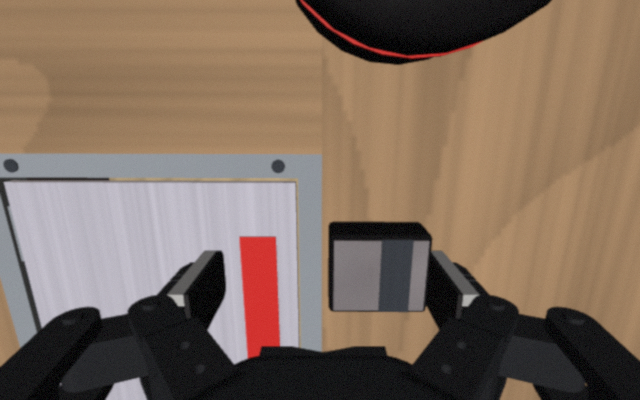

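The block is now square to the finger. Its rear face is at stand x of about 54 mm, and its front edge is short of the frame. Next I retreat, raise and tilt.

```bash
python3 -m jog '[0.5,0.15,0.2,0,0,0,8.5, 0.5,0.15,2.5,0,0,0,8.5, 0.5,0.15,5.5,0,0,0,8.5, 0.5,0.15,5.5,0,0,0,8.5, 0.5,0.15,5.5,0,0,0,8.5]'; python3 -c "
from h import *
go([.027,.039,.06],.45)"
```

```text
time: 4.15
eef_pos: [0.5927, -0.0385, 0.1933]
tcp_rot: [0.563, 0.43, 0.56, -0.429]
force: [0.5, -0.1, -0.3]
gripper_width: 0.0848
jaw sign 1 shift cm [ 0.73  0.12 -0.33] rotvec [-0.682 -0.182  3.058]
jaw sign -1 shift cm [ 0.73  0.12 -0.33] rotvec [ 0.117 -0.431 -0.002]
t 4.15 tcp stand mm [19.6 39.8 63.3] F [ 0.5 -0.1 -0.3] w 0.0848149283280411 j7 0.14186484221519666
```

```bash
python3 -m jog '[0.7,0.1,0,0.117,-0.434,0,8.5, 0.7,0.1,0,0.117,-0.434,0,8.5, 0.7,0.1,0,0.117,-0.434,0,8.5, 0.7,0.1,0,0.117,-0.434,0,8.5, 0.7,0.1,0,0.117,-0.434,0,8.5, 0.7,0.1,0,0.117,-0.434,0,8.5, 0.7,0.1,0,0.117,-0.434,0,8.5]'
python3 - <<'E'
from h import *
go([.027,.039,.01],.45)
p,R,s=now()
for y in(-.0425,.0425,-.057,.057): print(y,(st(p+R.apply([.001,y,0]))*1e3).round(1))
E
```

```text
time: 4.73
eef_pos: [0.5988, -0.0376, 0.1919]
tcp_rot: [0.643, 0.544, 0.452, -0.294]
force: [1.6, 0.4, 1.2]
gripper_width: 0.0846
jaw sign 1 shift cm [ 0.12  0.03 -5.19] rotvec [-1.317 -0.355  2.827]
jaw sign -1 shift cm [ 0.12  0.03 -5.19] rotvec [ 0.    -0.001 -0.003]
t 4.7333 tcp stand mm [25.8 39.  61.9] F [1.6 0.4 1.2] w 0.0846491927326953 j7 0.5221769453374023
-0.0425 [-12.   38.9  42.5]
0.0425 [64.5 39.2 79.4]
-0.057 [-25.1  38.9  36.2]
0.057 [77.6 39.2 85.7]
```

```bash
python3 -m jog '[0.1,0,-2,0,0,0,8.5, 0.1,0,-4,0,0,0,8.5, 0.1,0,-4.7,0,0,0,8.5, 0.1,0,-5.4,0,0,0,8.5, 0.1,0,-6,0,0,0,8.5, 0.1,0,-6,0,0,0,8.5]'
python3 - <<'E'
from h import *
go([.027,.039,-.0125],.45)
f=grab_frame("wrist");cv2.imwrite("pics/w4.png",f["pixels"][:,:,::-1])
E
```

```text
time: 5.23
eef_pos: [0.5996, -0.0373, 0.1311]
tcp_rot: [0.643, 0.544, 0.452, -0.293]
force: [0.8, 1.3, 2.0]
gripper_width: 0.0851
jaw sign 1 shift cm [ 0.04 -0.01 -1.36] rotvec [-1.318 -0.356  2.827]
jaw sign -1 shift cm [ 0.04 -0.01 -1.36] rotvec [-0.001 -0.    -0.003]
t 5.2333 tcp stand mm [26.7 39.2  1.1] F [0.8 1.3 2. ] w 0.08508051215349167 j7 0.4907914366477481
```

View pics/w4.png

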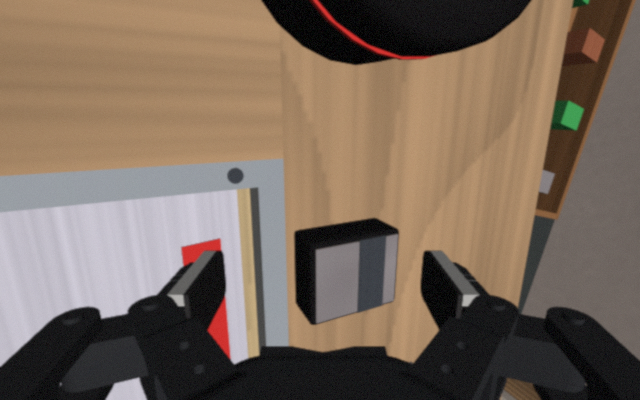

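The front finger has the flap partly open. The block is untouched and the rear finger is clear behind it.

```bash
python3 -m jog '[0,0,-0.5,0,0,0,8.5, 0,0,-1,0,0,0,8.5, 0,0,-1.35,0,0,0,8.5, 0,0,-1.35,0,0,0,8.5, 0,0,-1.35,0,0,0,8.5, 0,0,-1.35,0,0,0,8.5]'
python3 - <<'E'
from h import *
go([-.03,.039,-.0125],.45)
f=grab_frame("wrist");cv2.imwrite("pics/w5.png",f["pixels"][:,:,::-1])
p,R,s=now()
for y in(-.0425,.0425,-.057,.057): print(y,(st(p+R.apply([.001,y,0]))*1e3).round(1))
E
```

```text
time: 5.78
eef_pos: [0.5991, -0.0382, 0.1181]
tcp_rot: [0.643, 0.544, 0.451, -0.294]
force: [-1.7, -0.8, 2.6]
gripper_width: 0.0849
jaw sign 1 shift cm [-5.41 -1.39 -0.06] rotvec [-1.319 -0.354  2.827]
jaw sign -1 shift cm [-5.41 -1.39 -0.06] rotvec [ 0.001 -0.    -0.002]
t 5.7833 tcp stand mm [ 25.9  38.4 -11.9] F [-1.7 -0.8  2.6] w 0.08491668825334864 j7 0.48103553629287565
-0.0425 [-11.9  38.3 -31.3]
0.0425 [64.6 38.4  5.7]
-0.057 [-25.   38.2 -37.6]
0.057 [77.7 38.4 12. ]
```

View pics/w5.png

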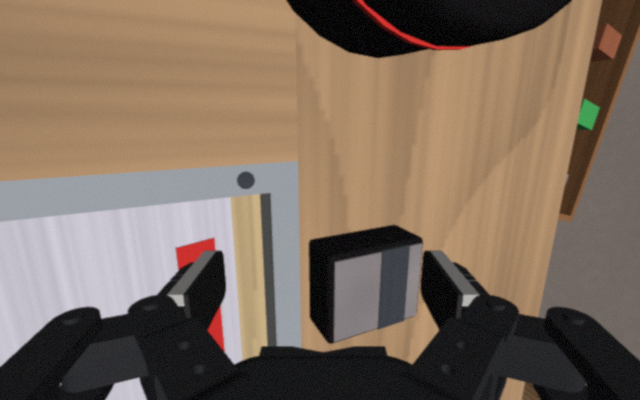

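Run:
```python
from h import *
f=grab_frame("wrist")
for a in(.15,.25,.3,.35,.4): print(a,proj(f,O+Rs.apply([-.126+.123*np.cos(a),.074,-.123*np.sin(a)])).round(0), "shut frame corner",proj(f,O+Rs.apply([0,.076,0])).round(0))
```

```text
0.15 [240. 194.] shut frame corner [265. 199.]
0.25 [228. 188.] shut frame corner [265. 199.]
0.3 [221. 185.] shut frame corner [265. 199.]
0.35 [214. 183.] shut frame corner [265. 199.]
0.4 [207. 181.] shut frame corner [265. 199.]
```

Run:
```python
from h import *
f=grab_frame("wrist")
y=np.linspace(-.02,.074,60)
for a in(.1,.15,.2,.25,.3,.35):
    q=np.array([proj(f,O+Rs.apply([-.126+.123*np.cos(a),t,-.123*np.sin(a)])) for t in y])
    print(a,[round(float(np.interp(v,q[::1,1][::-1],q[::-1,0])),1) for v in(210,300,340)])
P=f["pixels"]
for v in(210,300,340): print(v,P[v,222:276:3].tolist())
```

```text
0.1 [246.9, 252.4, 254.9]
0.15 [241.4, 247.3, 250.0]
0.2 [235.6, 242.0, 244.8]
0.25 [229.5, 236.3, 239.4]
0.3 [223.2, 230.5, 233.7]
0.35 [216.6, 224.4, 227.8]
210 [[196, 192, 203], [201, 198, 210], [206, 203, 214], [198, 183, 168], [193, 168, 127], [178, 156, 118], [182, 157, 121], [184, 160, 120], [188, 166, 124], [182, 159, 120], [190, 165, 124], [203, 178, 135], [201, 176, 132], [108, 99, 86], [68, 69, 66], [71, 70, 71], [90, 89, 92], [150, 155, 163]]
300 [[96, 95, 100], [199, 195, 207], [202, 198, 210], [195, 191, 201], [202, 198, 210], [199, 192, 190], [193, 168, 127], [183, 160, 122], [179, 158, 119], [179, 156, 118], [185, 163, 123], [191, 167, 126], [197, 173, 130], [198, 174, 130], [174, 153, 118], [72, 73, 71], [73, 75, 73], [77, 77, 76]]
340 [[201, 66, 63], [198, 189, 201], [200, 195, 207], [202, 196, 208], [196, 191, 204], [198, 196, 206], [197, 188, 187], [194, 169, 127], [183, 161, 121], [178, 156, 117], [184, 163, 122], [193, 168, 127], [192, 168, 126], [196, 172, 130], [201, 176, 135], [131, 118, 98], [76, 74, 74], [74, 74, 71]]
```

Flap-edge pixels put the flap at about 0.24 rad. I'll advance slightly and tilt a bit more to get past 0.25 rad before the block reaches the edge.

```bash
python3 -m jog '[-0.2,0,-0.1,0.003,-0.012,0,8.5, -0.5,-0.1,-0.2,0.006,-0.024,0,8.5, -0.7,-0.2,-0.3,0.01,-0.036,0,8.5, -0.95,-0.2,-0.35,0.013,-0.048,0,8.5, -0.95,-0.2,-0.35,0.013,-0.048,0,8.5, -0.95,-0.2,-0.35,0.013,-0.048,0,8.5, -0.95,-0.2,-0.35,0.013,-0.048,0,8.5]'
python3 - <<'E'
from h import *
go([-.03,.039,-.0155],.5)
f=grab_frame("wrist");cv2.imwrite("pics/w6.png",f["pixels"][:,:,::-1])
y=np.linspace(-.02,.074,60)
for a in(.2,.25,.3,.35,.4):
    q=np.array([proj(f,O+Rs.apply([-.126+.123*np.cos(a),t,-.123*np.sin(a)])) for t in y])
    print(a,[round(float(np.interp(v,q[::-1,1],q[::-1,0])),1) for v in(210,240)])
E
```

```text
time: 6.52
eef_pos: [0.5911, -0.04, 0.1158]
tcp_rot: [0.651, 0.555, 0.437, -0.277]
force: [3.4, -0.2, 5.1]
gripper_width: 0.0848
jaw sign 1 shift cm [-4.62 -1.21 -0.13] rotvec [-1.457 -0.389  2.753]
jaw sign -1 shift cm [-4.62 -1.21 -0.13] rotvec [ 0.001  0.003 -0.002]
t 6.5167 tcp stand mm [ 17.7  38.7 -14.2] F [ 3.4 -0.2  5.1] w 0.0847631337061099 j7 0.6060641143800355
0.2 [256.9, 258.5]
0.25 [249.4, 251.1]
0.3 [241.6, 243.6]
0.35 [233.8, 235.9]
0.4 [225.8, 228.1]
```

View pics/w6.png

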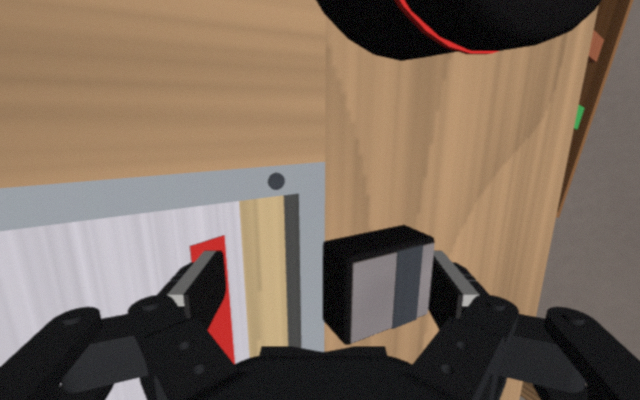

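Flap is about 0.30 rad, and the block is still on the top at about x = 27 mm. Now the push.

```bash
python3 -m jog '[-0.6,-0.15,0,0,0,0,8.5, -1.2,-0.3,0,0,0,0,8.5, -1.8,-0.5,0,0,0,0,8.5, -2.4,-0.65,0,0,0,0,8.5, -3,-0.8,0,0,0,0,8.5, -3.6,-0.95,0,0,0,0,8.5, -4.1,-1.1,0,0,0,0,8.5, -4.1,-1.1,0,0,0,0,8.5]'
python3 - <<'E'
from h import *
go([-.045,.039,-.0155],.5)
f=grab_frame("wrist");cv2.imwrite("pics/w7.png",f["pixels"][:,:,::-1])
E
```

```text
time: 7.23
eef_pos: [0.5506, -0.0513, 0.1166]
tcp_rot: [0.652, 0.556, 0.436, -0.277]
force: [7.1, 0.5, 1.7]
gripper_width: 0.0851
jaw sign 1 shift cm [-2.02 -0.47 -0.21] rotvec [-1.459 -0.388  2.752]
jaw sign -1 shift cm [-2.02 -0.47 -0.21] rotvec [ 0.002  0.004 -0.002]
t 7.2333 tcp stand mm [-24.3  38.3 -13.4] F [7.1 0.5 1.7] w 0.08513924587835313 j7 0.7863653451867642
```

View pics/w7.png

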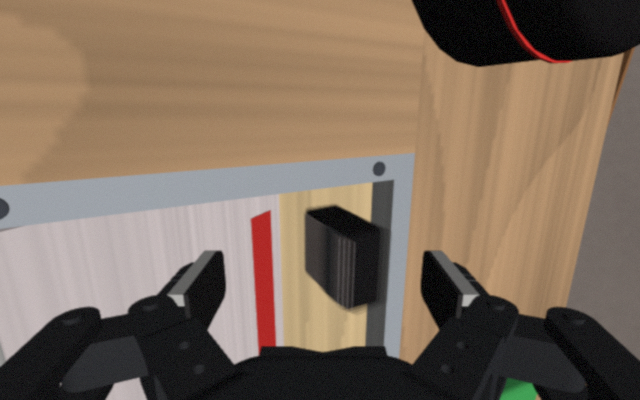

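The block is tumbling through the opening between the flap's edge and the drop edge. I'll hold the flap open and look again.

```bash
python3 -m jog '[0,0,0,0,0,0,8.5, 0,0,0,0,0,0,8.5, 0,0,0,0,0,0,8.5, 0,0,0,0,0,0,8.5, 0,0,0,0,0,0,8.5, 0,0,0,0,0,0,8.5, 0,0,0,0,0,0,8.5, 0,0,0,0,0,0,8.5]'
python3 - <<'E'
from h import *
go([0,.039,.06],.5)
f=grab_frame("wrist");cv2.imwrite("pics/w8.png",f["pixels"][:,:,::-1])
E
```

```text
time: 7.95
eef_pos: [0.5493, -0.0513, 0.1151]
tcp_rot: [0.651, 0.555, 0.437, -0.278]
force: [4.8, 0.3, 6.1]
gripper_width: 0.0853
jaw sign 1 shift cm [2.46 0.69 7.49] rotvec [-1.455 -0.39   2.755]
jaw sign -1 shift cm [2.46 0.69 7.49] rotvec [ 0.001  0.001 -0.002]
t 7.95 tcp stand mm [-25.5  38.7 -14.9] F [4.8 0.3 6.1] w 0.08530059570235199 j7 0.7856460691109174
```

View pics/w8.png

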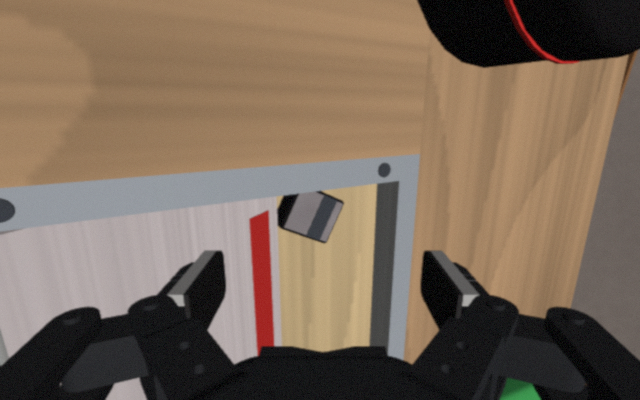

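The block is at rest on the compartment floor, face up, at (310,215). Now I lift straight up.

```bash
python3 -m jog '[0,0,1.5,0,0,0,8.5, 0,0,3.5,0,0,0,8.5, 0,0,7,0,0,0,8.5, 0,0,11,0,0,0,8.5, 0,0,14,0,0,0,8.5, 0,0,14,0,0,0,8.5, 0,0,14,0,0,0,8.5, 0,0,14,0,0,0,8.5]'; python3 -m jog '[0,0,0,-0.13,0.48,0,8.5, 0,0,0,-0.13,0.48,0,8.5, 0,0,0,-0.13,0.48,0,8.5, -6,-14,0,-0.13,0.48,0,8.5, -6,-18,0,-0.13,0.48,0,8.5, -6,-25,0,-0.13,0.48,0,8.5, -6,-25,0,-0.13,0.48,0,8.5, -6,-25,0,-0.13,0.48,0,8.5]'; python3 -m jog '[0,0,0,0,0,0,8.5, 0,0,0,0,0,0,8.5, 0,0,0,0,0,0,8.5, 0,0,0,0,0,0,8.5]'
python3 - <<'E'
from h import *
go([0,0,.1],0)
f=grab_frame("top");P=f["pixels"]
cv2.imwrite("pics/end.png",cv2.resize(P[60:280,150:510],(792,484),interpolation=2)[:,:,::-1])
H,S,V=cv2.split(cv2.cvtColor(P,cv2.COLOR_RGB2HSV))
for k,m,n in(("green",(H>45)&(H<80)&(S>100),(362,154)),("red",((H<8)|(H>172))&(S>150)&(V>90),(354,180))):
    print(k,cv2.minAreaRect(blob(m.astype(np.uint8)*255,n,20)))
E
```

```text
time: 8.67
eef_pos: [0.5466, -0.0508, 0.2519]
tcp_rot: [0.649, 0.555, 0.44, -0.279]
force: [-0.7, -0.7, -0.4]
gripper_width: 0.085
time: 9.33
eef_pos: [0.4953, -0.253, 0.2511]
tcp_rot: [0.56, 0.43, 0.563, -0.429]
force: [0.1, 0.1, 0.2]
gripper_width: 0.085
time: 9.67
eef_pos: [0.4973, -0.2499, 0.2531]
tcp_rot: [0.562, 0.43, 0.563, -0.428]
force: [0.1, 0.1, 0.1]
gripper_width: 0.0848
jaw sign 1 shift cm [ 8.67 16.79 -2.31] rotvec [-0.000e+00 -3.000e-03  3.136e+00]
jaw sign -1 shift cm [ 8.67 16.79 -2.31] rotvec [-0.002  0.    -0.005]
t 9.6667 tcp stand mm [-127.3 -139.7  123.1] F [0.1 0.1 0.1] w 0.08483457440045272 j7 0.5904392929975871
green ((361.8841857910156, 153.9573211669922), (20.208972930908203, 11.484880447387695), 83.6598129272461)
red ((354.1194152832031, 179.90606689453125), (3.6117286682128906, 30.756128311157227), 73.61045837402344)
```

View pics/end.png

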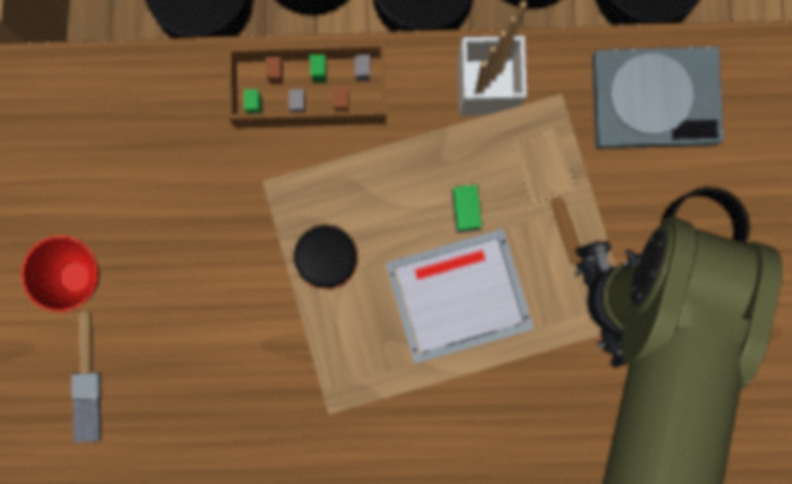

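The end picture shows the worn block gone from the top and the flap shut: the red strip is at exactly its starting pixels. The green block and the other visible things are in place, and the tool is clear and free of force.

```bash
python3 -c "
from cell import *
print(close_job())"
```

```text
the job is handed in; nothing more can be done
None
```

The worn black block is in the waste compartment and the flap has sprung shut; I handed the job in at about 10 s of robot time.

**How it was done:** With the tool level, one finger slid the block to about 27–34 mm from the drop edge. I then tilted the tool so the front finger pressed the flap down while the rear finger pushed the block over the edge. The flap was at about 0.30 rad while the block was still on the top, estimated from the flap edge in the wrist picture. I did not pinch or lift the block.

**Last checks:**
- **Worn block:** the wrist camera showed it lying on the compartment floor, seen 0.7 s after it fell, before the flap shut over it.
- **Flap:** the red strip is back at its starting pixel position, (354.1, 179.9).
- **Green block:** its centre moved by less than 0.1 pixel.
- **Other things:** the lacquer box, bowl and brush look unmoved. The arm hid the jar and partly hid the hoop and spatula in the final picture, so I did not check those three. The tool's path stayed well above them.
- **Contact:** the tool was clear of everything, reading about 0.1 N.

**One disagreement:** the first press opened the flap only about 0.24 rad, where I had worked out 0.36. I corrected this with more tilt before pushing the block over.

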